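# Shim the rocking hand press

### The job

The green hand press beside the orange wedge rocks because its front right foot has lost its rubber pad. With gentle pushes alone, gripping and lifting nothing, slide the wedge along the bench, thin end first, under that bare foot until it is just snug (not so far that it jacks the press out of level), then press down firmly with the fingertips on the corner of the base above that foot to prove that it no longer rocks, and let go. Do not shove the press along the bench, and leave the rivet dish, the beeswax and the thread spool round it where they are.

Things in the scene. Friction and masses are not known exactly. Their poses are not given: they have to be found in the camera images.
- press: dark green cast hand press, loose, about 2.8 kg, 320 mm high. Origin on the bench under the centre of its base; +x from its front to the column at its rear, +y to its left. Base plate 200 (x) by 150 mm (y), 16 to 32 mm above the bench. Feet at x = +-80, y = +-58 mm: three have 29 mm black rubber pads, the front right one is a bare stud. Level on three feet; 4 to 6 N on that corner rocks it
- bare_foot (a point): centre of the flat bottom of the bare steel stud (20 mm in diameter), 7 mm above the bench while the press stands level, 20 mm behind the front edge and 17 mm inside the right edge of the base plate; free space round it beneath the plate
- test_corner (a point): top of the steel screw head, 13 mm wide, on the flat upper face of the base plate straight above the bare foot, 33 mm above the bench: the place to press down on (10 N is a fair test)
- wedge: orange plastic wedge, loose, 50 g, 90 mm long (x), 44 mm wide (y), lying flat; its top falls evenly from 16 mm at the thick end (-x) to 2.5 mm at the thin end (+x). Origin: centre of the underside. Slides with under 1 N; it first touches the stud when the stud's centre is over its x = +25 mm; 6.7 mm further in would jack the corner up by 1 mm, which takes 10 to 20 N of push
- wedge_heel (a point): centre of the wedge's upright thick end face, 44 mm wide and 16 mm high, 8 mm above the bench: the face to push on
- rivet_dish: bystander: round steel dish of brass rivets, 71 mm across, 16 mm high, loose; origin at the centre of its underside
- beeswax: bystander: yellow block of beeswax, 36 x 58 x 20 mm, loose; origin at the centre of its underside
- thread_spool: bystander: upright spool of tan thread, 36 mm wide, 70 mm high, loose; origin in its underside
Mind the look-alikes: they are no part of the job. Of the things shaped like the wedge, the orange one is meant.

How it is judged (in metres and radians):
On the way, in this order (a step that is already met when the one before it is completed fails the run):
1. the wedge lies under the bare foot, snug in the gap (x of bare_foot in the frame of wedge between 0.016 and 0.033 m and y of bare_foot in the frame of wedge between -0.018 and 0.018 m), for 0.2 s.
2. the fingers press down on the corner above the foot with over 6 N, the wedge carries the push and the press stays level (contact force between the fingers and press above 6 N and contact force between wedge and press above 1.5 N and angle between press's own z axis and vertical below 0.012 rad and horizontal distance between the grasp point and test_corner below 0.05 m), for 0.2 s.
At the end, for the whole second after the job is handed in: The wedge lies flat under the bare foot (foot's centre 16 to 33 mm thin-endward of its middle, within 18 mm of its centre line); wedge and press at rest, press level within 0.010 rad and within 20 mm (bare foot 25 mm) of where it stood; bystanders within 15 mm of where they stood (all of step 1 and angle between press's own z axis and vertical below 0.01 rad and angle between wedge's own z axis and vertical below 0.03 rad and distance of press from where it was at the start of the episode below 0.02 m and distance of bare_foot from where it was at the start of the episode below 0.025 m and distance of each of rivet_dish, beeswax, thread_spool from where it was at the start of the episode below 0.015 m and linear speed of each of press, wedge below 0.02 m/s); the robot touches nothing.
It fails at once if the wedge is lifted off the bench or tipped up (height (world z) of wedge above 0.008 m or angle between wedge's own z axis and vertical above 0.25 rad).
It fails at once if the wedge is gripped hard or rammed (over 25 N) (contact force between the fingers and wedge above 25 N).
It fails at once if the press is lifted or tipped (height (world z) of press above 0.012 m or angle between press's own z axis and vertical above 0.12 rad).
It fails at once if the press is shoved along the bench (distance of press from where it was at the start of the episode above 0.03 m).
It fails at once if a bystander is knocked or carried away (distance of any of rivet_dish, beeswax, thread_spool from where it was at the start of the episode above 0.03 m).
It also fails if it takes over 61 s, if anything falls off the work surface, if the arm or the gripper's body presses on something with over 40 N, if the wrist force passes 120 N, or if a joint passes its speed limit or range.

### The arm

A 6-joint arm with a two-finger parallel gripper is mounted at the origin on a cart in front of the work surface, level with it; the furniture and walls round the work are solid. World frame = base frame: x ahead of the robot, y to its left, z up, the work surface at z = 0. Lengths are in mm, angles in rad, forces in N, time in s.
With the tool pointing down it reaches from about 300 to 750 mm from the base axis. Payload 8.5 kg.
Tool frame: the origin (TCP) lies midway between the tips of the shut fingers; the grasp point (between the pads) lies 19 mm behind it; z points along the fingers, y is the line along which they close (so a half turn about z gives the same grasp; the last joint's range is limited). The gripper opens to 88 mm and grips with 3 to 60 N. Pads are 18 mm wide; open, the fingers measure 123 mm over their backs; the gripper's body (75 mm by 187 mm) begins 45 mm behind the grasp point.
Start: joints at [0.956, 0.381, 1.297, -0, 1.464, -0.215], TCP at [214.069, 506.611, 238.748] pointing down, gripper open.
Joint ranges: [-3.11, 3.11], [-0.89, 2.33], [0.22, 2.48], [-1.42, 4.56], [0.17, 2.85], [-2.88, 2.88]. Speed limits (rad/s): [2.39, 2.39, 3.14, 3.14, 3.14, 3.14].

### API

Orientations are given as a unit quaternion [w, x, y, z].
In Python, from workcell import arm gives the robot as it stands. The module is installed in compiled form; this text tells all that it offers.
- The arm moves only by the tool apply_moves, never from a script. Its argument "series" is a list of rows, each a list of 2 entries, a list of its own where there are three numbers: the shift along the tool's x, y, z in mm, then the turn about the tool's z in degrees. A call has 1 to 10 rows; each row is the pose to reach, as a shift and turn from the pose commanded when the call began, along the tool's axes at that moment; what a row does not reach only later rows make up. A row lasts 1/10 s, in which the tool goes at most 50 mm and 8.59 degrees, less where a joint would pass 70% of its speed; a pose out of reach is approached as far as the arm can. A call with a gripper value outside its range is refused whole. "grip" is the opening, from 0 (shut) to 1 (fully open), set as the call begins (left out, the last holds). The fingers move at their own pace and stop on an object; the grip force is fixed at half the most. Time passes only in rows, so rows that repeat a pose let the fingers close. It gives the time, the measured TCP pose, the force, the opening and the grip force at its end, in the units of the state.
- arm.get_state(): the state, without advancing time (a new reading comes with each control period).
- arm.read_camera(name): name is "scene" or "top"; returns the picture (420x560x3 uint8, red, green, blue); there is no depth.
- arm.camera_params(name): a dict with "fx", "fy", "cx", "cy" (pixels), "D" ([k1, k2, p1, p2, k3] as OpenCV has them; the pictures are not rectified), "camera_from_world" (4x4, takes a point from world to camera coordinates). Camera axes: x right, y down, z forward; pixel columns grow to the right and rows downward; lengths in mm; the calibration is good to about 2 mm. A picture is of the moment at which its call begins. camera_params takes no time and is no camera call.
- arm.close_job(): hands the job in; it is judged then, once.
The state is a dict: "t": time; "joints": joint angles; "joint_velocities": joint speeds; "joint_efforts": joint torques, N m; "tcp_pos": TCP position; "tool_rot": TCP orientation; "ft_force": force on the tool from outside, world axes, zero at the start; "torque": the same for the moment, N m; "finger_gap": finger opening in mm; "grasp_force": force on a finger pad.
Only numpy, scipy, OpenCV 4.12 (cv2) and the standard library are available. Lean on these libraries where they do the work, as an engineer would, in place of code of your own. Each camera call takes 0.05 s, during which the arm holds its last target. There are 200 camera calls.

## Working session

There is one attempt and no reset: what is moved stays moved. The work goes in short steps, Python scripts to look and compute and a tool call to move; the robot and the scene stay as the last step left them, time stands still between calls to the robot, and variables do not carry over. Pictures are saved under pics/ and viewed, at most 10 in all, crops included, and the job is handed in when it is done.

Besides the shell and the picture viewer there is one more tool, called by a JSON object that holds its "fn" and its "kwargs", one argument or row to a line. apply_moves: Moves the arm, as the interface text tells. Its arguments: {"type":"object","properties":{"series":{"type":"array"},"grip":{"type":"number"}},"required":["series"]}

```bash
mkdir -p pics; python3 - <<'E'
from workcell import arm
import cv2
for n in("scene","top"):
    cv2.imwrite(f"pics/{n}0.png",arm.read_camera(n)[:,:,::-1])
    print(n,arm.camera_params(n))
print(arm.get_state())
E
```

```text
scene {'fx': 428.4223787708804, 'fy': 428.4223787708804, 'cx': 279.3941215414564, 'cy': 203.11697733986614, 'D': array([-0.09654844,  0.        ,  0.        ,  0.        ,  0.        ]), 'camera_from_world': array([[ 4.74909302e-01, -8.79867639e-01, -1.71490967e-02,
        -6.18692494e+02],
       [-5.28272306e-01, -2.69441853e-01, -8.05189082e-01,
         2.31142399e+02],
       [ 7.03839133e-01,  3.91451178e-01, -5.92770149e-01,
         6.58666994e+02],
       [ 0.00000000e+00,  0.00000000e+00,  0.00000000e+00,
         1.00000000e+00]])}
top {'fx': 440.2798719710051, 'fy': 440.2798719710051, 'cx': 277.1966586293581, 'cy': 215.51924570783507, 'D': array([0.00762896, 0.        , 0.        , 0.        , 0.        ]), 'camera_from_world': array([[-4.30936007e-03, -9.99990105e-01, -1.10460090e-03,
        -4.06770621e+02],
       [-9.94566935e-01,  4.40087568e-03, -1.04005980e-01,
         5.38780426e+02],
       [ 1.04009812e-01,  6.50400317e-04, -9.94576058e-01,
         8.87419931e+02],
       [ 0.00000000e+00,  0.00000000e+00,  0.00000000e+00,
         1.00000000e+00]])}
{'t': 0.1, 'joints': array([ 9.55688175e-01,  3.81135401e-01,  1.29818291e+00, -1.51513165e-05,
        1.46363281e+00, -2.15307269e-01]), 'joint_velocities': array([-9.31062514e-04,  4.87972553e-05, -3.68682071e-03, -2.57084622e-04,
        1.16785370e-03,  2.87675135e-04]), 'joint_efforts': array([ 4.25799371e-03, -4.38651574e+01, -2.24914688e+01,  7.14690867e-02,
        3.42122884e-02, -4.19964420e-05]), 'tcp_pos': array([213.93005567, 506.39782474, 238.19657981]), 'tool_rot': array([-2.67096670e-04,  1.98570910e-01,  9.80086288e-01, -6.24556983e-04]), 'ft_force': array([-0.12966229, -0.70567696,  0.27478444]), 'torque': array([-0.03650937,  0.03136144,  0.01096564]), 'grasp_force': 0.0, 'finger_gap': 87.77099306350398}
```

View pics/scene0.png

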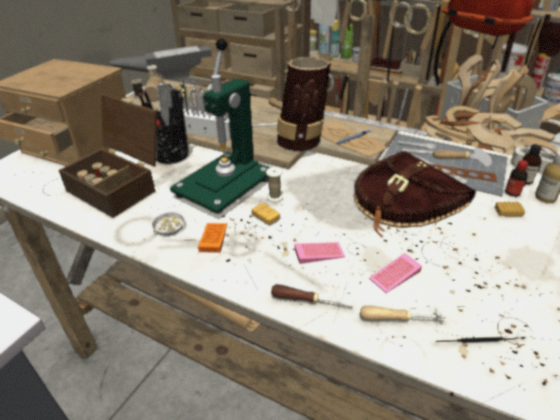

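View pics/top0.png

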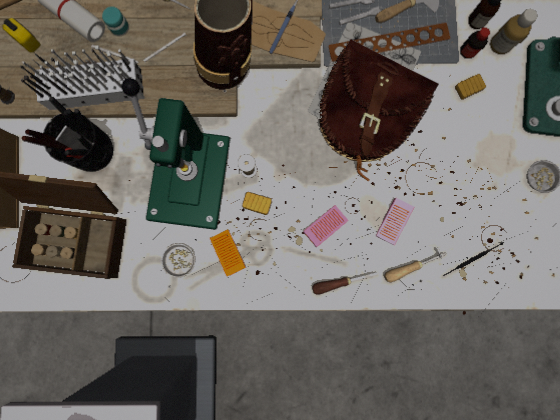

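Scene: press base at (222,185), wedge at (213,237), dish (169,224), beeswax (265,213), spool (274,183). Top: press base corners (160,133), (229,138), (217,227), (148,217); front right screw at (209,218). Wedge-like things in top: orange (228,253), pink (325,226) and pink (395,221). The orange one beside the press is meant, because the task names that colour. Next I'll confirm it in an enlarged crop and measure.

```bash
cat > h.py <<'E'
import numpy as np,cv2
from workcell import arm
def ray(cam,uv,z):
    p=arm.camera_params(cam);K=np.array([[p['fx'],0,p['cx']],[0,p['fy'],p['cy']],[0,0,1]])
    n=cv2.undistortPoints(np.float64(uv).reshape(-1,1,2),K,p['D']).reshape(-1,2)
    T=p['camera_from_world'];R=T[:3,:3];c=-R.T@T[:3,3]
    d=np.c_[n,np.ones(len(n))]@R
    return c+d*((z-c[2])/d[:,2])[:,None]
def proj(cam,P):
    p=arm.camera_params(cam);K=np.array([[p['fx'],0,p['cx']],[0,p['fy'],p['cy']],[0,0,1]]);T=p['camera_from_world']
    return cv2.projectPoints(np.float64(P).reshape(-1,1,3),cv2.Rodrigues(T[:3,:3])[0],T[:3,3],K,p['D'])[0].reshape(-1,2)
def big(im,lo,hi,box):
    h=cv2.cvtColor(im,cv2.COLOR_BGR2HSV);m=cv2.inRange(h,np.array(lo),np.array(hi))
    k=np.zeros_like(m);x0,y0,x1,y1=box;k[y0:y1,x0:x1]=m[y0:y1,x0:x1]
    c=max(cv2.findContours(k,cv2.RETR_EXTERNAL,cv2.CHAIN_APPROX_NONE)[0],key=cv2.contourArea)
    return c
E
python3 - <<'E'
from h import *
t=cv2.imread("pics/top0.png");s=cv2.imread("pics/scene0.png")
np.set_printoptions(precision=1,suppress=True)
for n,im,bx in(("top",t,(195,220,260,290)),("scene",s,(190,215,240,260))):
    c=big(im,(4,150,100),(20,255,255),bx)
    q=cv2.boxPoints(cv2.minAreaRect(c)) if n=="top" else cv2.approxPolyDP(c,3,True).reshape(-1,2)
    print(n,q.tolist());print("z8",ray(n,q,8)[:,:2].tolist())
c=big(t,(60,80,20),(95,255,200),(140,90,240,235))
q=cv2.approxPolyDP(cv2.convexHull(c),3,True).reshape(-1,2)
print("press",q.tolist(),ray("top",q,32)[:,:2].tolist())
a=cv2.resize(t[190:290,140:270],None,fx=3,fy=3,interpolation=2);b=cv2.resize(s[160:260,150:280],None,fx=3,fy=3,interpolation=2)
cv2.imwrite("pics/c1.png",np.hstack([a,b]))
E
```

```text
top [[208.5121612548828, 237.60971069335938], [227.59996032714844, 228.79995727539062], [245.3950958251953, 267.3560485839844], [226.3072967529297, 276.1658020019531]]
z8 [[492.78552118937023, -263.768388040311], [511.2649276638293, -303.95872750114756], [430.01166446151, -341.9072247055634], [411.87246213066584, -302.0028501722535]]
scene [[207, 224], [199, 249], [218, 251], [225, 224]]
z8 [[482.1575641215735, -272.2717307726167], [412.3403811123863, -303.9732197374825], [424.80639264669963, -340.08312636844363], [499.4072715935482, -305.72358510719783]]
press [[228, 137], [216, 227], [147, 219], [155, 163], [202, 133]] [[703.470370980243, -306.11843740994334], [513.3025779124498, -282.7217283902959], [530.5237519651215, -139.97208611877517], [648.3140083223349, -153.62788058666086], [712.3466882958171, -251.200394385662]]
```

View pics/c1.png

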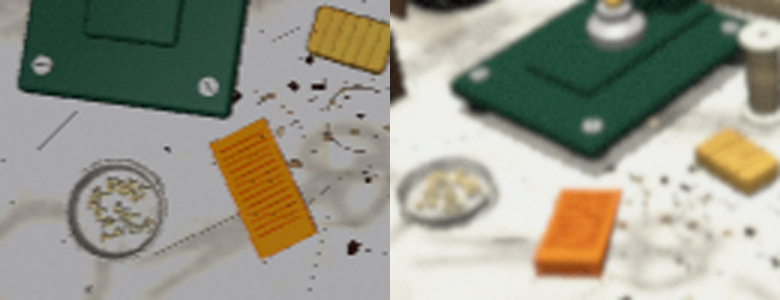

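The crop shows the orange wedge with its dark heel face at the near end (crop 560,268), so its thin end points to the press. The front right screw is at top (209.3,218.7). Now the heights and the move sizes.

```bash
python3 - <<'E'
from h import *
np.set_printoptions(precision=1,suppress=True)
f=ray("top",[[208.5,237.6],[227.6,228.8]],2.5)[:,:2];n=ray("top",[[245.4,267.4],[226.3,276.2]],16)[:,:2]
F=f.mean(0);N=n.mean(0);e=F-N;L=np.hypot(*e);yaw=np.arctan2(e[1],e[0]);e/=L;p=np.array([-e[1],e[0]])
print("far,near",F,N,L,np.degrees(yaw))
sc=ray("top",[[209.3,218.7]],33)[0,:2];s2=ray("scene",[[150+(592-390)/3,160+126/3]],33)[0,:2]
print("screw top/scene",sc,s2)
for q in(sc,s2,np.array([535,-268.5])):print("foot rel wedge centre",(q-(F+N)/2)@e,(q-(F+N)/2)@p)
print("head at z280",ray("top",[[152,163],[188,163]],280))
from scipy.spatial.transform import Rotation as R
s=arm.get_state();w,x,y,z=s['tool_rot'];M=R.from_quat([x,y,z,w]).as_matrix();print(M)
T=np.r_[N-e*40,150.];print("target",T,"tool shift",M.T@(T-s['tcp_pos']))
E
```

```text
far,near [ 502.4 -283.1] [ 421.  -322.7] 90.47769274236195 25.956695637607634
screw top/scene [ 530.5 -268.8] [ 528.9 -268.9]
foot rel wedge centre 76.73118283971424 0.5258068195065646
foot rel wedge centre 75.27024654990251 1.2103493314718108
foot rel wedge centre 80.95093863943703 -1.1393964260645386
head at z280 [[ 591.8 -219.2  280. ]
 [ 591.6 -273.9  280. ]]
[[-0.9  0.4 -0. ]
 [ 0.4  0.9 -0. ]
 [ 0.  -0.  -1. ]]
target [ 385.1 -340.2  150. ] tool shift [-487.2 -713.1   89. ]
```

{"fn": "apply_moves", "kwargs": {
  "series": [
    [[-24,-36,0],0],
    [[-48,-72,0],0],
    [[-73,-107,0],0],
    [[-98,-143,0],0],
    [[-122,-178,0],0],
    [[-146,-214,0],0],
    [[-171,-250,0],0],
    [[-195,-285,0],0],
    [[-220,-321,0],0],
    [[-244,-356,0],0]
  ],
  "grip": 0
}}

```text
t: 1.1
tcp_pos: [300.0, 82.1, 238.8]
tool_rot: [0.0, 0.198, 0.98, 0.0]
ft_force: [0.4, 1.0, -0.5]
finger_gap: 10.2
grasp_force: 0.0
```

{"fn": "apply_moves", "kwargs": {
  "series": [
    [[-24,-36,0],8],
    [[-48,-72,0],16],
    [[-73,-107,0],24],
    [[-98,-143,0],32],
    [[-122,-178,0],40],
    [[-146,-214,0],48],
    [[-171,-250,0],56],
    [[-195,-285,0],64],
    [[-220,-321,0],72],
    [[-244,-356,0],80]
  ]
}}

```text
t: 2.1
tcp_pos: [386.4, -341.0, 238.4]
tool_rot: [-0.0, 0.784, 0.621, 0.0]
ft_force: [0.2, 0.2, 0.4]
finger_gap: 0.6
grasp_force: 0.0
```

{"fn": "apply_moves", "kwargs": {
  "series": [
    [[0,0,10],8],
    [[0,0,20],16],
    [[0,0,30],24],
    [[0,0,40],32],
    [[0,0,50],40],
    [[0,0,60],48],
    [[0,0,80],51],
    [[0,0,90],51],
    [[0,0,90],51]
  ]
}}

```text
t: 3.0
tcp_pos: [386.0, -338.7, 147.5]
tool_rot: [-0.001, 0.974, 0.227, -0.001]
ft_force: [-0.2, -0.9, 0.0]
finger_gap: 0.6
grasp_force: 0.0
```

```bash
python3 - <<'E'
from h import *
from workcell import arm
for n in("scene","top"): cv2.imwrite(f"pics/{n}1.png",arm.read_camera(n)[:,:,::-1])
s=arm.get_state();print(s['tcp_pos'],proj("top",[s['tcp_pos']]),proj("scene",[s['tcp_pos']]))
a=cv2.imread("pics/top1.png")[170:310,140:270];b=cv2.imread("pics/scene1.png")[150:290,150:280]
cv2.imwrite("pics/c2.png",cv2.resize(np.hstack([a,b]),None,fx=3,fy=3,interpolation=2))
E
```

```text
[ 386.54807472 -339.3560574   149.12917156] [[238.05099026 293.1502366 ]] [[195.71965722 202.09383384]]
```

View pics/c2.png

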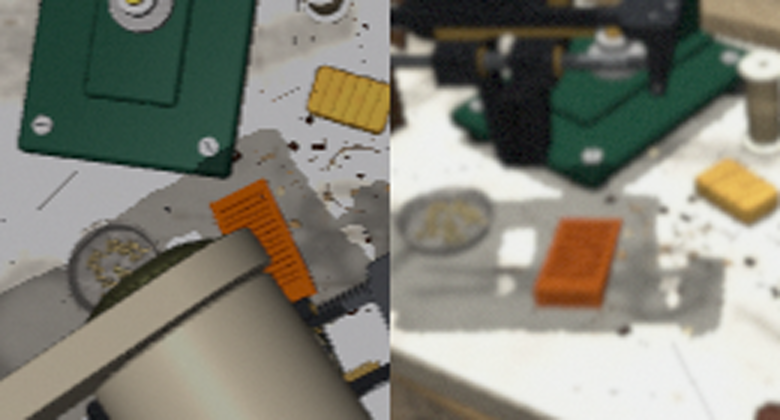

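The fingertips are at scene (195,203), as projected, and lined up behind the wedge heel. Nothing has moved. Going down.

{"fn": "apply_moves", "kwargs": {
  "series": [
    [[0,0,30],0],
    [[0,0,60],0],
    [[0,0,90],0],
    [[0,0,110],0],
    [[0,0,125],0],
    [[0,0,135],0],
    [[0,0,142],0],
    [[0,0,142],0]
  ]
}}

```text
t: 3.9
tcp_pos: [386.5, -339.3, 6.6]
tool_rot: [-0.0, 0.974, 0.226, -0.0]
ft_force: [0.4, 1.5, -0.2]
finger_gap: 0.3
grasp_force: 0.0
```

{"fn": "apply_moves", "kwargs": {
  "series": [
    [[6,0,0],0],
    [[12,0,0],0],
    [[17,0,0],0],
    [[20,0,0],0],
    [[22,0,0],0],
    [[24,0,0],0],
    [[24,0,0],0]
  ]
}}

```text
t: 4.6
tcp_pos: [408.1, -328.5, 6.8]
tool_rot: [0.0, 0.974, 0.226, -0.0]
ft_force: [0.4, -0.1, -0.5]
finger_gap: 0.4
grasp_force: 0.0
```

{"fn": "apply_moves", "kwargs": {
  "series": [
    [[3,0,0],0],
    [[6,0,0],0],
    [[9,0,0],0],
    [[12,0,0],0],
    [[15,0,0],0],
    [[18,0,0],0],
    [[21,0,0],0],
    [[24,0,0],0],
    [[27,0,0],0],
    [[30,0,0],0]
  ]
}}

```text
t: 5.6
tcp_pos: [435.2, -315.3, 6.7]
tool_rot: [-0.0, 0.974, 0.226, -0.0]
ft_force: [-0.3, 0.4, 0.3]
finger_gap: 0.5
grasp_force: 0.1
```

{"fn": "apply_moves", "kwargs": {
  "series": [
    [[3,0,0],0],
    [[6,0,0],0],
    [[8,0,0],0],
    [[10,0,0],0],
    [[12,0,0],0],
    [[13,0,0],0],
    [[14,0,0],0],
    [[14,0,0],0],
    [[14,0,0],0]
  ]
}}

```text
t: 6.5
tcp_pos: [447.5, -309.3, 6.8]
tool_rot: [0.0, 0.974, 0.226, 0.0]
ft_force: [-0.1, -0.8, 0.2]
finger_gap: 0.4
grasp_force: 0.0
```

```bash
python3 - <<'E'
from h import *
for n in("scene","top"): cv2.imwrite(f"pics/{n}2.png",arm.read_camera(n)[:,:,::-1])
s=arm.get_state();print(s['tcp_pos'],s['ft_force'])
a=cv2.imread("pics/top2.png")[170:310,140:270];b=cv2.imread("pics/scene2.png")[150:290,150:280]
cv2.imwrite("pics/c3.png",cv2.resize(np.hstack([a,b]),None,fx=3,fy=3,interpolation=2))
E
```

```text
[ 447.48307404 -309.29035942    6.74082665] [-0.07925762  0.45533414  0.3910755 ]
```

View pics/c3.png

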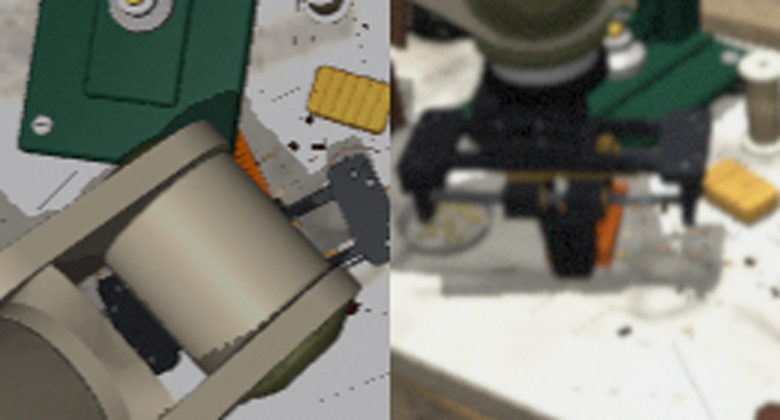

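The wedge is still aligned (its right edge runs from crop (237,130) to (270,195), 27°) and it slides freely. Continuing in small steps while watching the force.

{"fn": "apply_moves", "kwargs": {
  "series": [
    [[1,0,0],0],
    [[2,0,0],0],
    [[3,0,0],0],
    [[4,0,0],0],
    [[5,0,0],0],
    [[6,0,0],0],
    [[6,0,0],0],
    [[6,0,0],0]
  ]
}}

```text
t: 7.4
tcp_pos: [452.9, -306.6, 6.8]
tool_rot: [0.0, 0.974, 0.226, 0.0]
ft_force: [0.5, -0.3, -0.1]
finger_gap: 0.2
grasp_force: 0.0
```

{"fn": "apply_moves", "kwargs": {
  "series": [
    [[1,0,0],0],
    [[2,0,0],0],
    [[2,0,0],0],
    [[2,0,0],0]
  ]
}}

```text
t: 7.8
tcp_pos: [454.8, -305.7, 6.8]
tool_rot: [0.0, 0.974, 0.226, 0.0]
ft_force: [-1.1, -0.3, -0.0]
finger_gap: 0.2
grasp_force: 0.0
```

{"fn": "apply_moves", "kwargs": {
  "series": [
    [[1,0,0],0],
    [[1,0,0],0],
    [[1,0,0],0]
  ]
}}

```text
t: 8.1
tcp_pos: [455.6, -305.3, 6.8]
tool_rot: [0.0, 0.974, 0.226, 0.0]
ft_force: [-1.2, 1.0, 0.4]
finger_gap: 0.8
grasp_force: 0.0
```

{"fn": "apply_moves", "kwargs": {
  "series": [
    [[1,0,0],0],
    [[1,0,0],0],
    [[1,0,0],0]
  ]
}}

```text
t: 8.4
tcp_pos: [456.5, -304.9, 6.8]
tool_rot: [0.0, 0.974, 0.226, 0.0]
ft_force: [-0.0, -0.5, -0.1]
finger_gap: 0.6
grasp_force: 0.0
```

{"fn": "apply_moves", "kwargs": {
  "series": [
    [[1,0,0],0],
    [[1,0,0],0],
    [[1,0,0],0]
  ]
}}

```text
t: 8.7
tcp_pos: [457.4, -304.4, 6.7]
tool_rot: [0.0, 0.974, 0.226, 0.0]
ft_force: [-0.4, 0.1, 0.5]
finger_gap: 0.8
grasp_force: 0.0
```

{"fn": "apply_moves", "kwargs": {
  "series": [
    [[1,0,0],0],
    [[1,0,0],0],
    [[1,0,0],0]
  ]
}}

```text
t: 9.0
tcp_pos: [458.4, -304.0, 6.8]
tool_rot: [0.0, 0.974, 0.226, 0.0]
ft_force: [-0.3, -0.9, 0.1]
finger_gap: 0.3
grasp_force: 0.0
```

{"fn": "apply_moves", "kwargs": {
  "series": [
    [[1,0,0],0],
    [[1,0,0],0],
    [[1,0,0],0]
  ]
}}

```text
t: 9.3
tcp_pos: [459.1, -303.6, 6.8]
tool_rot: [0.0, 0.974, 0.226, -0.0]
ft_force: [-1.8, -1.8, 0.7]
finger_gap: 0.4
grasp_force: 0.8
```

{"fn": "apply_moves", "kwargs": {
  "series": [
    [[1,0,0],0],
    [[1,0,0],0],
    [[1,0,0],0]
  ]
}}

```text
t: 9.6
tcp_pos: [459.9, -303.2, 6.7]
tool_rot: [-0.0, 0.974, 0.226, -0.0]
ft_force: [-4.9, -2.3, 0.8]
finger_gap: 0.8
grasp_force: 2.3
```

The force along the push rises to 5.4 N, so the wedge is snug. Backing off, rising and looking.

{"fn": "apply_moves", "kwargs": {
  "series": [
    [[-5,0,0],0],
    [[-15,0,0],0],
    [[-25,0,0],0],
    [[-25,0,-30],0],
    [[-25,0,-70],0],
    [[-25,0,-110],0],
    [[-55,0,-110],0],
    [[-95,0,-110],0],
    [[-95,0,-110],0]
  ]
}}

```text
t: 10.5
tcp_pos: [371.6, -346.4, 117.0]
tool_rot: [0.0, 0.975, 0.224, -0.0]
ft_force: [1.0, 0.2, 0.7]
finger_gap: 0.4
grasp_force: 0.0
```

```bash
python3 - <<'E'
from h import *
for n in("scene","top"): cv2.imwrite(f"pics/{n}3.png",arm.read_camera(n)[:,:,::-1])
s=arm.get_state();print(s['tcp_pos'],s['ft_force'])
a=cv2.imread("pics/top3.png")[170:310,140:270];b=cv2.imread("pics/scene3.png")[150:290,150:280]
cv2.imwrite("pics/c4.png",cv2.resize(np.hstack([a,b]),None,fx=3,fy=3,interpolation=2))
E
```

```text
[ 374.0173791  -345.37534124  116.8649905 ] [ 0.30144369 -0.35429121  0.24447896]
```

View pics/c4.png

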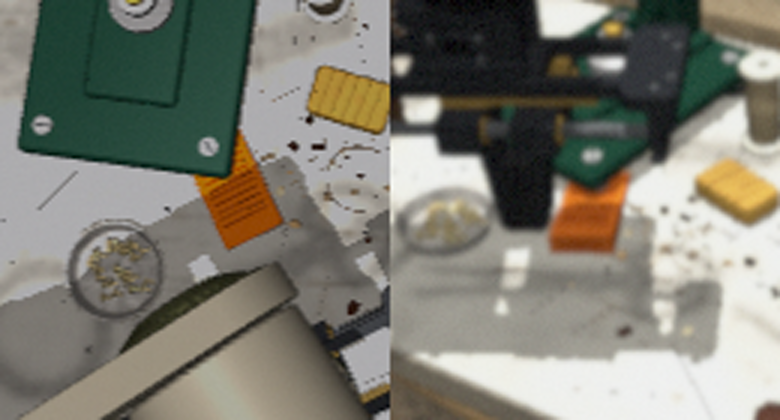

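The wedge sits under the front right corner, with its heel at top crop (228,248)–(282,222), and the dish and beeswax are unmoved. The wrist housing may come near the press head when I press on the corner, so I'll check the head's position first.

```bash
python3 - <<'E'
from h import *
a=cv2.imread("pics/top0.png")[70:190,120:240];b=cv2.imread("pics/scene0.png")[35:185,190:290]
a=cv2.resize(a,(400,400),interpolation=2);b=cv2.resize(b,(400,600),interpolation=2)
a=np.vstack([a,np.zeros((200,400,3),np.uint8)])
cv2.imwrite("pics/c5.png",np.hstack([a,b]))
E
```

```text
(no output)
```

View pics/c5.png

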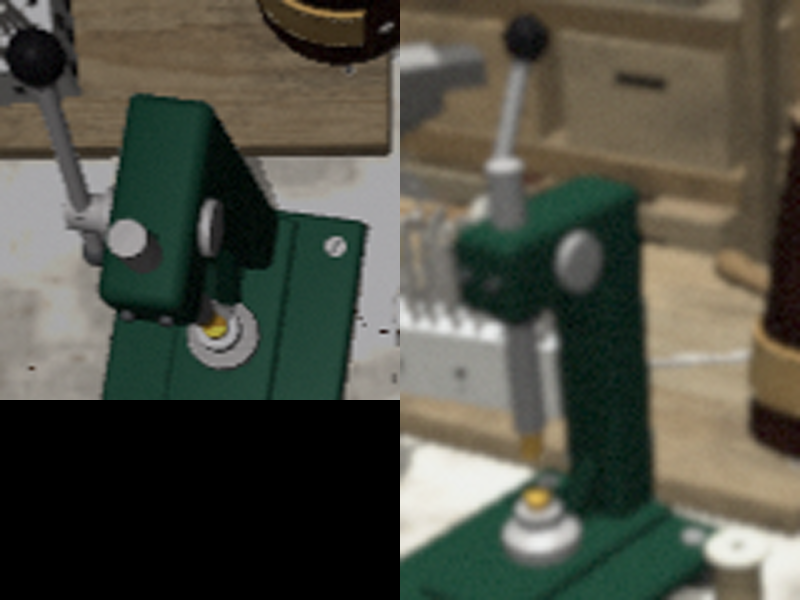

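```bash
python3 - <<'E'
from h import *
np.set_printoptions(precision=0,suppress=True)
for t,s in(((174,162),(219,97)),((151,159),(205,93))):
    P=min(((np.linalg.norm(ray("top",[t],z)[0]-ray("scene",[s],z)[0]),z) for z in range(150,330,2)));print(P,ray("top",[t],P[1]),ray("scene",[s],P[1]))
E
```

```text
(np.float64(3.102866693378271), 236) [[ 603. -242.  236.]] [[ 603. -245.  236.]]
(np.float64(1.9656017538852582), 236) [[ 608. -205.  236.]] [[ 609. -207.  236.]]
```

The press head has its front at x≈603, y −205 to −243, and its top at z≈236. I'll press about 13 mm outward of the screw for clearance.

{"fn": "apply_moves", "kwargs": {
  "series": [
    [[25,0,0],0],
    [[50,0,0],0],
    [[75,0,0],0],
    [[100,0,0],0],
    [[120,0,0],0],
    [[140,0,0],0],
    [[155,1,0],0],
    [[161,1,0],0],
    [[161,1,0],0]
  ]
}}

```text
t: 11.5
tcp_pos: [520.3, -274.6, 116.5]
tool_rot: [-0.0, 0.974, 0.226, -0.0]
ft_force: [0.4, 0.2, 0.1]
finger_gap: 0.7
grasp_force: 0.0
```

{"fn": "apply_moves", "kwargs": {
  "series": [
    [[0,0,10],0],
    [[0,0,20],0],
    [[0,0,30],0],
    [[0,0,40],0],
    [[0,0,50],0],
    [[0,0,60],0],
    [[0,0,68],0],
    [[0,0,74],0],
    [[0,0,74],0]
  ]
}}

```text
t: 12.4
tcp_pos: [519.5, -274.8, 41.9]
tool_rot: [-0.001, 0.974, 0.226, -0.0]
ft_force: [-0.1, 1.0, -0.7]
finger_gap: 0.1
grasp_force: 0.0
```

```bash
python3 - <<'E'
from h import *
for n in("scene","top"): cv2.imwrite(f"pics/{n}4.png",arm.read_camera(n)[:,:,::-1])
s=arm.get_state();print(s['tcp_pos'],s['ft_force'])
a=cv2.imread("pics/top4.png")[130:270,130:260];b=cv2.imread("pics/scene4.png")[80:220,160:290]
cv2.imwrite("pics/c6.png",cv2.resize(np.hstack([a,b]),None,fx=3,fy=3,interpolation=2))
E
```

```text
[ 519.94073309 -275.09079221   42.88330389] [ 0.23588507 -0.07964723 -0.40275021]
```

View pics/c6.png

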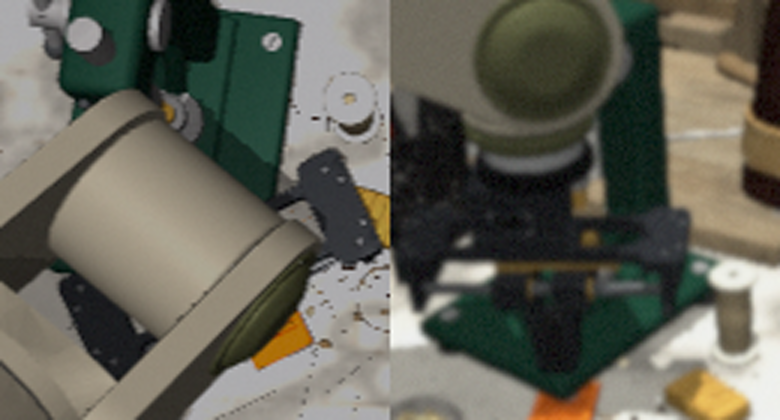

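The fingers are over the front right corner (scene crop (555,370)), with the housing just clear of the head. Pressing down slowly.

{"fn": "apply_moves", "kwargs": {
  "series": [
    [[0,0,2],0],
    [[0,0,4],0],
    [[0,0,6],0],
    [[0,0,7],0],
    [[0,0,8],0],
    [[0,0,8],0]
  ]
}}

```text
t: 13.1
tcp_pos: [519.8, -274.9, 34.6]
tool_rot: [-0.0, 0.974, 0.226, -0.0]
ft_force: [0.1, -0.4, 0.1]
finger_gap: 0.3
grasp_force: 0.0
```

{"fn": "apply_moves", "kwargs": {
  "series": [
    [[0,0,1],0],
    [[0,0,1],0],
    [[0,0,1],0]
  ]
}}

```text
t: 13.4
tcp_pos: [519.8, -275.0, 33.8]
tool_rot: [0.0, 0.974, 0.226, -0.0]
ft_force: [-0.6, 0.6, -0.1]
finger_gap: 0.3
grasp_force: 0.0
```

{"fn": "apply_moves", "kwargs": {
  "series": [
    [[0,0,1],0],
    [[0,0,1],0],
    [[0,0,1],0]
  ]
}}

```text
t: 13.7
tcp_pos: [519.8, -275.0, 32.7]
tool_rot: [-0.0, 0.974, 0.226, -0.0]
ft_force: [-0.0, -0.2, -0.2]
finger_gap: 0.4
grasp_force: 0.0
```

{"fn": "apply_moves", "kwargs": {
  "series": [
    [[0,0,0.5],0],
    [[0,0,1],0],
    [[0,0,1],0]
  ]
}}

```text
t: 14.0
tcp_pos: [519.8, -275.0, 32.3]
tool_rot: [0.0, 0.974, 0.226, 0.0]
ft_force: [-2.3, 1.8, 5.7]
finger_gap: 0.6
grasp_force: 2.7
```

{"fn": "apply_moves", "kwargs": {
  "series": [
    [[0,0,0.5],0],
    [[0,0,0.5],0],
    [[0,0,0.5],0]
  ]
}}

```text
t: 14.3
tcp_pos: [519.9, -275.1, 32.3]
tool_rot: [0.0, 0.974, 0.226, 0.0]
ft_force: [-3.5, 1.8, 9.2]
finger_gap: 0.2
grasp_force: 4.6
```

{"fn": "apply_moves", "kwargs": {
  "series": [
    [[0,0,0.5],0],
    [[0,0,0.5],0],
    [[0,0,0.5],0],
    [[0,0,0.5],0],
    [[0,0,0.5],0],
    [[0,0,0.5],0]
  ]
}}

```text
t: 14.9
tcp_pos: [519.9, -275.1, 32.2]
tool_rot: [0.0, 0.974, 0.226, 0.0]
ft_force: [-2.7, 1.4, 13.5]
finger_gap: 0.2
grasp_force: 6.5
```

The corner held 13.5 N for 0.6 s without sinking. Letting go.

{"fn": "apply_moves", "kwargs": {
  "series": [
    [[0,0,-2],0],
    [[0,0,-6],0],
    [[0,0,-20],0],
    [[0,0,-50],0],
    [[0,0,-80],0],
    [[-30,0,-90],0],
    [[-70,0,-90],0],
    [[-110,0,-90],0],
    [[-150,0,-90],0],
    [[-180,0,-90],0]
  ]
}}

```text
t: 15.9
tcp_pos: [356.3, -354.8, 120.9]
tool_rot: [0.0, 0.974, 0.225, -0.0]
ft_force: [0.3, 0.0, 0.3]
finger_gap: 0.2
grasp_force: 0.0
```

```bash
python3 - <<'E'
from h import *
for n in("scene","top"): cv2.imwrite(f"pics/{n}5.png",arm.read_camera(n)[:,:,::-1])
s=arm.get_state();print(s['tcp_pos'],s['ft_force'])
a=cv2.imread("pics/top5.png")[150:290,140:270];b=cv2.imread("pics/top0.png")[150:290,140:270]
cv2.imwrite("pics/c7.png",cv2.resize(np.hstack([a,b]),None,fx=3,fy=3,interpolation=2))
E
```

```text
[ 355.80125209 -355.46825255  120.8883946 ] [ 0.43932468  0.29551212 -0.10435737]
```

View pics/c7.png

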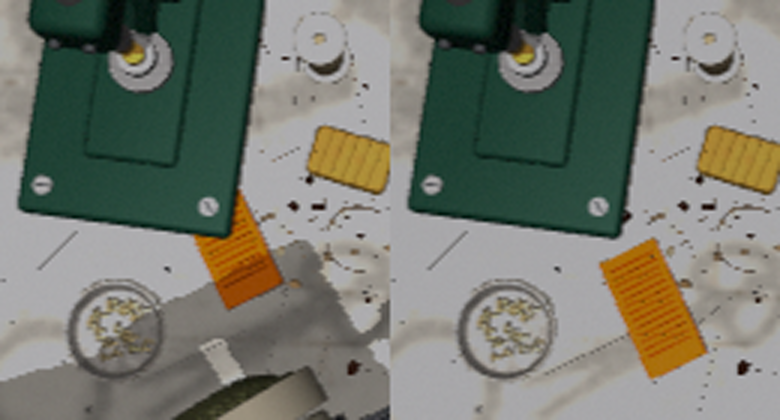

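After (left) versus before (right): the press screw (208,207), dish, beeswax and spool are all unmoved. The wedge is under the corner and the arm is clear. Handing in.

```bash
python3 -c "
from workcell import arm
print(arm.close_job())"
```

```text
the job is handed in; nothing more can be done
None
```

I slid the orange wedge snug under the bare foot and pressed the corner with about 13 N; it did not sink. The final picture shows the press and bystanders unmoved, and I handed the job in at about 16 s, but it returned no verdict.

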